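# Line up the baking moulds by size, spare nested in its twin

### The job

Put the washed baking moulds away in their row: stand the four copper moulds upright on the blue mat, one centred on each printed circle, in order of size with the smallest at the end next to the white kitchen scales and the largest at the bowl's end. The black mould is a spare: nest it upright and straight inside the copper mould of its own size with no more than a light push, so that it sits snugly but does not jam. Don't knock any mould over, and leave the scales and the bowl where they are.

Things in the scene. Friction and masses are not known exactly. Their poses are not given: they have to be found in the camera images.
- mould_1: Tapered fluted baking mould in copper, the smallest of the four: rim 40 mm across, foot 28 mm, 34 mm tall, wall 3 mm, open at the top. The top 9 mm is a straight rim band at the full 40 mm, good to grip from above. Origin: centre of its underside; z up its axis. Stands upright on the bench at the start.
- mould_2: Tapered fluted baking mould in copper, the second smallest of the four: rim 49 mm across, foot 33 mm, 45 mm tall, wall 3 mm, open at the top. The top 9 mm is a straight rim band at the full 49 mm, good to grip from above. Origin: centre of its underside; z up its axis. Stands upright on the bench at the start.
- mould_3: Tapered fluted baking mould in copper, the second largest of the four: rim 58 mm across, foot 38 mm, 57 mm tall, wall 3 mm, open at the top. The top 9 mm is a straight rim band at the full 58 mm, good to grip from above. Origin: centre of its underside; z up its axis. Stands upright on the bench at the start.
- mould_4: Tapered fluted baking mould in copper, the largest of the four: rim 68 mm across, foot 43 mm, 70 mm tall, wall 3 mm, open at the top. The top 9 mm is a straight rim band at the full 68 mm, good to grip from above. Origin: centre of its underside; z up its axis. Stands upright on the bench at the start.
- mould_black: The spare: a black mould of exactly the size of mould_3 (rim 58 mm, foot 38 mm, 57 mm tall, wall 3 mm, 9 mm straight rim band). Origin: centre of its underside; z up its axis. Nested in mould_3 the tapers meet with its origin, and its rim, about 21 mm above those of mould_3; it slides in under its own weight or a push of a few newtons, and pushed hard it wedges.
- mat: Blue silicone baking strip, 88 x 400 mm, 3 mm thick, fixed flat on the bench, with four white printed circles 78 mm across in one row. Origin: centre of its underside; x across the strip, y along the row, z up. Circle centres at x = 0, y = -138, -46, +46 and +138 mm, on its top face 3 mm above the origin.
- scales: White kitchen scales with a steel weighing plate and a small display, 200 x 160 mm, 30 mm high, standing on the bench beyond one end of the mat (either end). Origin: centre of the underside.
- bowl: White ceramic bowl, 170 mm across, 72 mm high, standing on the bench beyond the other end of the mat. Origin: centre of its underside.

How it is judged:
By the outcome, as a careful person would: the job done as asked, in the order asked, and still so for the second after the job is handed in, with the robot touching nothing.
It also fails if it takes over 128 s, if anything falls off the work surface, if the arm or the gripper's body presses on something with over 40 N, if the wrist force passes 120 N, or if a joint passes its speed limit or range.

### The arm

A 6-joint arm with a two-finger parallel gripper is mounted at the origin on the work surface. World frame = base frame: x ahead of the robot, y to its left, z up, the work surface at z = 0. Lengths are in m, angles in rad, forces in N, time in s.
With the tool pointing down it reaches from about 0.35 to 0.775 m from the base axis. Payload 7.3 kg.
Tool frame: the origin (TCP) lies at the centre of the arm's flange, where the gripper is bolted on; the fingertips stand 178 mm ahead of it and the grasp point (between the pads) lies 159 mm ahead of it; z points along the fingers, y is the line along which they close (so a half turn about z gives the same grasp; the last joint's range is limited). The gripper opens to 92 mm and grips with 3 to 60 N. Pads are 19 mm wide; open, the fingers measure 130 mm over their backs; the gripper's body (75 mm by 190 mm) begins 47 mm behind the grasp point.
Start: joints at [1.012, 0.342, 1.524, -0, 1.275, -0.146], TCP at [0.211, 0.481, 0.405] pointing down, gripper open.
Joint ranges: [-2.53, 2.53], [-0.77, 2.02], [0.04, 2.7], [-1, 4.14], [0.28, 2.66], [-3.11, 3.11]. Speed limits (rad/s): [2.57, 2.57, 3.14, 3.14, 3.14, 3.14].

### API

Orientations are given as [roll, pitch, yaw] about the fixed x, y, z axes, in that order (R = Rz(yaw) Ry(pitch) Rx(roll)).
In Python, from cell import robot gives the robot as it stands.
- The arm moves only by the shell command python3 -m pendant 'ROWS' [OPENING] [FORCE]. ROWS is a JSON object with one list for each field, all of the same length, 1 to 8, a row being the entries at one place: sx, sy, sz (the shift in normalised numbers (1 is 0.4 m)), ax, ay, az (a rotation vector in normalised numbers (1 is pi rad)); each row shifts and turns the commanded pose from where the row before left it, along the tool's axes as they then stand; what a row does not reach is not made up. A row lasts 1/12 s, in which the tool goes at most 0.0417 m and 0.125 rad, less where a joint would pass 70% of its speed; a pose out of reach is approached as far as the arm can. OPENING is the finger opening in m, set as the command begins (- or left out keeps the last). The fingers move at their own pace and stop on an object; FORCE is the grip in N (left out, the last holds). Time passes only in rows, so rows that do not move let the fingers close. It prints the time, the measured TCP pose, the force, the opening and the grip force at its end. No shift or turn number may pass 1 either way. Input that does not fit is refused with a message, and nothing moves.
- robot.observe(): the state, without advancing time (a new reading comes with each control period).
- robot.read_camera(name): name is "scene" or "top" or "wrist"; returns a dict with "image" (420x560x3 uint8, red, green, blue), "fx", "fy", "cx", "cy" (pixels), "pose" (4x4, takes a point from camera to world coordinates). Camera axes: x right, y down, z forward; pixel columns grow to the right and rows downward; lengths in m; the calibration is good to about 2 mm. A picture is of the moment at which its call begins. There is no depth.
- robot.hand_in(): hands the job in; it is judged then, once.
The state is a dict: "time": time; "qpos": joint angles; "qvel": joint speeds; "joint_efforts": joint torques, N m; "tool_pos": TCP position; "tool_rot": TCP orientation; "contact_force": force on the tool from outside, world axes, zero at the start; "torque": the same for the moment, N m; "opening": finger opening in m; "grip_force": force on a finger pad.
Only numpy, scipy, OpenCV 4.12 (cv2) and the standard library are available. Lean on these libraries where they do the work, as an engineer would, in place of code of your own. Each camera call takes 0.05 s, during which the arm holds its last target. There are 200 camera calls.

## Working session

There is one attempt and no reset: what is moved stays moved. The work goes in short steps, Python scripts to look and compute and a shell command to move; the robot and the scene stay as the last step left them, time stands still between calls to the robot, and variables do not carry over. Pictures are saved under pics/ and viewed, at most 14 in all, crops included, and the job is handed in when it is done.

```bash
mkdir -p pics; ls
python3 - <<'E'
from cell import robot
import cv2,numpy as np
np.set_printoptions(precision=4,suppress=True)
for n in ["top","scene"]:
    c=robot.read_camera(n); np.save(f"{n}.npy",c,allow_pickle=True)
    cv2.imwrite(f"pics/{n}0.png",c["image"][:,:,::-1]); print(n,c["fx"],c["fy"],c["cx"],c["cy"],c["pose"])
print(robot.observe())
E
```

```text
pics
top 495.98318433692623 495.98318433692623 276.96144726481026 216.6022025895901 [[ 0.0223 -0.9869  0.16    0.349 ]
 [-0.9997 -0.0218  0.005  -0.0148]
 [-0.0014 -0.1601 -0.9871  1.1296]
 [ 0.      0.      0.      1.    ]]
scene 546.5496958198312 546.5496958198312 283.5122779133963 215.24717977331125 [[-0.2934  0.7165 -0.6329  1.5498]
 [ 0.9559  0.2138 -0.2011  0.3231]
 [-0.0088 -0.664  -0.7477  1.2505]
 [ 0.      0.      0.      1.    ]]
{'time': 0.1, 'qpos': array([ 1.012 ,  0.3426,  1.5249,  0.    ,  1.2754, -0.146 ]), 'qvel': array([-0.0006, -0.0032, -0.003 , -0.0004,  0.0003, -0.0008]), 'joint_efforts': array([  0.0014, -43.2006, -24.4694,   0.0719,   0.0526,  -0.    ]), 'tool_pos': array([0.2105, 0.4808, 0.4041]), 'tool_rot': array([-3.1402, -0.0002,  2.7288]), 'contact_force': array([-0.2321,  0.1249,  0.2592]), 'torque': array([ 0.0204, -0.0632, -0.0253]), 'grip_force': 0.0, 'opening': 0.09173087856183362}
```

View pics/top0.png

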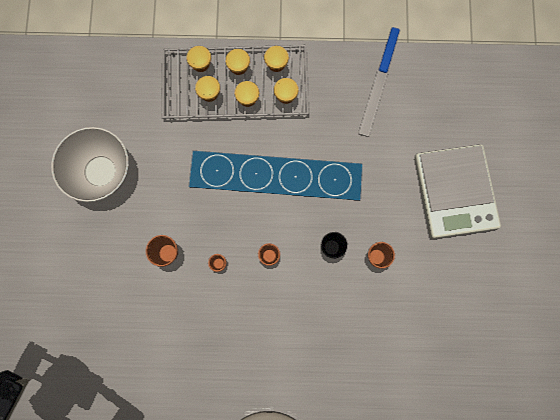

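View pics/scene0.png

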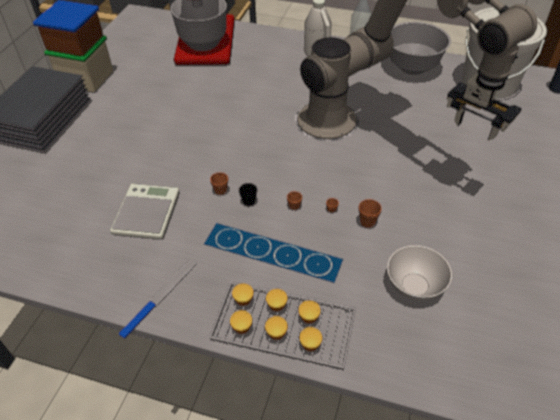

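The top view shows copper moulds at about (162,251)=4, (218,263)=1, (269,255)=2 and (380,256)=3, with the black one at (334,245). The mat circles are at (217,170), (256,174), (296,177) and (335,180). The bowl is on the left (+y) and the scales on the right (-y), and the scene view agrees.

```bash
cat > h.py <<'E'
import cv2,numpy as np
from scipy.optimize import least_squares
np.set_printoptions(precision=4,suppress=True)
R={1:(.020,.034),2:(.0245,.045),3:(.029,.057),4:(.034,.070),'b':(.029,.057)}
def ray(c,uv,z):
    uv=np.atleast_2d(uv).astype(float)
    d=np.c_[(uv[:,0]-c["cx"])/c["fx"],(uv[:,1]-c["cy"])/c["fy"],np.ones(len(uv))]@c["pose"][:3,:3].T
    o=c["pose"][:3,3]; return (o+d*((z-o[2])/d[:,2])[:,None])[:,:2]
def masks(im):
    hsv=cv2.cvtColor(im,cv2.COLOR_RGB2HSV)
    cop=((hsv[...,0]<14)|(hsv[...,0]>172))&(hsv[...,1]>110)&(hsv[...,2]>40)
    return cop.astype(np.uint8)*255,((im.max(2)<38)*255).astype(np.uint8),hsv
def blobs(m,a=60):
    m=cv2.morphologyEx(m,cv2.MORPH_CLOSE,np.ones((5,5)))
    return [cv2.convexHull(k)[:,0] for k in cv2.findContours(m,cv2.RETR_EXTERNAL,cv2.CHAIN_APPROX_NONE)[0] if cv2.contourArea(k)>a]
def rim(c,k,r,z):
    p=ray(c,k,z); s=least_squares(lambda v:np.hypot(*(p-v[:2]).T)-v[2],[*p.mean(0),r],loss='soft_l1',f_scale=.001)
    return s.x
E
python3 - <<'E'
from h import *
c=np.load("top.npy",allow_pickle=True).item(); cop,blk,hsv=masks(c["image"])
ks=sorted([k for k in blobs(cop) if 200<k[:,1].mean()<300],key=lambda k:k[:,0].mean())
for n,k in zip([4,1,2,3],ks): print(n,k.mean(0),rim(c,k,*R[n]),R[n])
for k in blobs(blk):
    if 200<k[:,1].mean()<300 and 250<k[:,0].mean()<400: print('b',k.mean(0),rim(c,k,*R['b']))
mat=((abs(hsv[...,0].astype(int)-102)<12)&(hsv[...,1]>120)).astype(np.uint8)*255
mat[:140]=0
k=max(cv2.findContours(mat,0,1)[0],key=cv2.contourArea)
box=cv2.boxPoints(cv2.minAreaRect(k)); print("mat",ray(c,box,.003),"ctr",ray(c,[box.mean(0)],.003))
full=cv2.fillPoly(np.zeros_like(mat),[cv2.convexHull(k)],255); ring=cv2.bitwise_and(full,cv2.bitwise_not(mat))
ring=cv2.erode(full,np.ones((5,5)))&((c["image"][...,0]>110)*255).astype(np.uint8)
for k in sorted(blobs(ring,300),key=lambda k:k[:,0].mean()): print("ring",k.mean(0),rim(c,k,.039,.003))
E
```

```text
4 [161.087 250.913] [0.4425 0.2365 0.0337] (0.034, 0.07)
1 [215.4706 262.1176] [0.4213 0.1209 0.0195] (0.02, 0.034)
2 [268.5789 254.7895] [0.4415 0.0071 0.024 ] (0.0245, 0.045)
3 [380.7273 254.6364] [ 0.4442 -0.2359  0.0284] (0.029, 0.057)
b [334.2381 246.    ] [ 0.4632 -0.1338  0.0279]
mat [[ 0.5977  0.197 ]
 [ 0.6851  0.1949]
 [ 0.6618 -0.2056]
 [ 0.5752 -0.1987]] ctr [[ 0.6297 -0.0036]]
ring [215.84 169.32] [0.6386 0.1344 0.0392]
ring [255.     171.7826] [0.6333 0.0426 0.0392]
ring [296.4783 175.9565] [ 0.6278 -0.0492  0.0393]
ring [333.3889 178.8333] [ 0.6225 -0.1411  0.0392]
```

Units first: shifts go in shares of 0.4 m and turns go in shares of pi rad. So 0.1158 rad / 3.1416 = 0.0369.

```bash
python3 -m pendant '{"sx": [0, 0, 0, 0, 0], "sy": [0, 0, 0, 0, 0], "sz": [0, 0, 0, 0, 0], "ax": [0, 0, 0, 0, 0], "ay": [0, 0, 0, 0, 0], "az": [0.0369, 0.0369, 0.0369, 0.0369, 0.0369]}' 0.092 10; python3 -m pendant '{"sx": [0, 0, 0, 0, 0], "sy": [0, 0, 0, 0, 0], "sz": [0, 0, 0, 0, 0], "ax": [0, 0, 0, 0, 0], "ay": [0, 0, 0, 0, 0], "az": [0.0369, 0.0369, 0.0369, 0.0369, 0.0369]}'
python3 -m pendant '{"sx": [-0.0875, -0.0875, -0.0875, -0.0875, -0.0875, -0.0875, -0.0875], "sy": [0.0825, 0.0825, 0.0825, 0.0825, 0.0825, 0.0825, 0.0825], "sz": [0.03, 0.03, 0.03, 0.03, 0.03, 0.03, 0.03], "ax": [0, 0, 0, 0, 0, 0, 0], "ay": [0, 0, 0, 0, 0, 0, 0], "az": [0, 0, 0, 0, 0, 0, 0]}'
python3 -m pendant '{"sx": [0, 0, 0], "sy": [0, 0, 0], "sz": [0, 0, 0], "ax": [0, 0, 0], "ay": [0, 0, 0], "az": [0, 0, 0]}'
python3 - <<'E'
from cell import robot
from h import *
c=robot.read_camera("wrist"); cv2.imwrite("pics/w1.png",c["image"][:,:,::-1]); np.save("w.npy",c,allow_pickle=True); print(c["pose"])
cop,blk,_=masks(c["image"])
for k in blobs(cop,300): print(k.mean(0),rim(c,k,*R[4]))
print(robot.observe()["tool_pos"])
E
```

```text
time: 0.52
tool_pos: [0.2106, 0.4808, 0.4043]
tool_rot: [-3.141, 0.0, 2.144]
contact_force: [-0.0, 0.3, -1.1]
opening: 0.0919
grip_force: 0.0
time: 0.93
tool_pos: [0.2105, 0.4808, 0.4043]
tool_rot: [-3.141, 0.001, 1.565]
contact_force: [-0.6, -0.7, -0.4]
opening: 0.0918
grip_force: 0.0
time: 1.52
tool_pos: [0.4056, 0.2733, 0.3335]
tool_rot: [-3.141, 0.0, 1.571]
contact_force: [0.0, 0.8, 0.2]
opening: 0.0918
grip_force: 0.0
time: 1.77
tool_pos: [0.4046, 0.2751, 0.334]
tool_rot: [-3.141, -0.0, 1.57]
contact_force: [0.2, -0.1, -0.9]
opening: 0.092
grip_force: 0.0
[[ 1.     -0.0013 -0.0018  0.4047]
 [-0.0018 -0.9528 -0.3036  0.3586]
 [-0.0013  0.3036 -0.9528  0.3158]
 [ 0.      0.      0.      1.    ]]
[298.2857 361.5238] [0.4205 0.1534 0.0176]
[325.1714 256.2   ] [0.4435 0.2412 0.0351]
[0.4042 0.2757 0.3342]
```

View pics/w1.png

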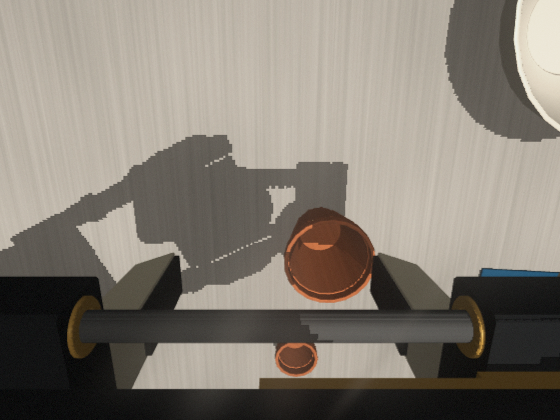

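The wrist view shows mould 4's rim centred at about (330,256) between the fingers. That agrees with the top view, so I'll grasp it now.

Scaled: 0.0194 m / 0.4 = 0.0485, -0.0193 m / 0.4 = -0.0483.

```bash
python3 -m pendant '{"sx": [-0.048, -0.0483, 0, 0], "sy": [0.0485, 0.0485, 0, 0], "sz": [0, 0, 0, 0], "ax": [0, 0, 0, 0], "ay": [0, 0, 0, 0], "az": [0, 0, 0, 0]}'
python3 -m pendant '{"sx": [0, 0, 0, 0, 0, 0, 0], "sy": [0, 0, 0, 0, 0, 0, 0], "sz": [0.055, 0.055, 0.055, 0.055, 0.0543, 0, 0], "ax": [0, 0, 0, 0, 0, 0, 0], "ay": [0, 0, 0, 0, 0, 0, 0], "az": [0, 0, 0, 0, 0, 0, 0]}'
python3 -m pendant '{"sx": [0, 0, 0, 0, 0, 0], "sy": [0, 0, 0, 0, 0, 0], "sz": [0, 0, 0, 0, 0, 0], "ax": [0, 0, 0, 0, 0, 0], "ay": [0, 0, 0, 0, 0, 0], "az": [0, 0, 0, 0, 0, 0]}' 0.05 15
```

```text
time: 2.15
tool_pos: [0.4433, 0.2372, 0.3344]
tool_rot: [3.141, -0.0, 1.571]
contact_force: [0.6, 0.4, 0.5]
opening: 0.0916
grip_force: 0.0
time: 2.73
tool_pos: [0.4424, 0.2377, 0.2242]
tool_rot: [-3.139, 0.001, 1.573]
contact_force: [-0.2, -0.7, 0.2]
opening: 0.0918
grip_force: 0.0
time: 3.23
tool_pos: [0.4437, 0.2366, 0.2253]
tool_rot: [3.14, -0.001, 1.571]
contact_force: [-1.7, 0.8, 6.9]
opening: 0.0667
grip_force: 14.9
```

Scaled: -0.03 m / 0.4 = -0.075, -0.02 m / 0.4 = -0.05.

```bash
python3 -m pendant '{"sx": [0, 0, 0, 0, 0, 0], "sy": [0, 0, 0, 0, 0, 0], "sz": [-0.05, -0.075, -0.075, -0.05, 0, 0], "ax": [0, 0, 0, 0, 0, 0], "ay": [0, 0, 0, 0, 0, 0], "az": [0, 0, 0, 0, 0, 0]}'
python3 -m pendant '{"sx": [-0.0425, -0.0425, -0.0425, -0.0425, -0.0425, -0.0433, 0, 0], "sy": [0.0813, 0.0813, 0.0813, 0.0813, 0.0813, 0.0818, 0, 0], "sz": [0, 0, 0, 0, 0, 0, 0, 0], "ax": [0, 0, 0, 0, 0, 0, 0, 0], "ay": [0, 0, 0, 0, 0, 0, 0, 0], "az": [0, 0, 0, 0, 0, 0, 0, 0]}'
python3 - <<'E'
from cell import robot
from h import *
for n in ["scene","wrist"]:
    c=robot.read_camera(n); im=c["image"][:,:,::-1]
    if n=="scene": im=cv2.resize(im[150:290,180:400],None,fx=2.5,fy=2.5); a=im
    else: b=cv2.resize(im,(440,330)); 
cv2.imwrite("pics/p1.png",np.vstack([cv2.resize(a,(440,270)),b]))
print(robot.observe()["contact_force"])
E
```

```text
time: 3.73
tool_pos: [0.4435, 0.2364, 0.325]
tool_rot: [3.14, -0.001, 1.571]
contact_force: [0.2, -0.3, -2.0]
opening: 0.0666
grip_force: 14.9
time: 4.4
tool_pos: [0.6395, 0.1326, 0.3209]
tool_rot: [-3.137, 0.0, 1.568]
contact_force: [0.0, -0.8, -1.9]
opening: 0.0665
grip_force: 14.9
[-0.5519 -0.1895 -1.5733]
```

View pics/p1.png

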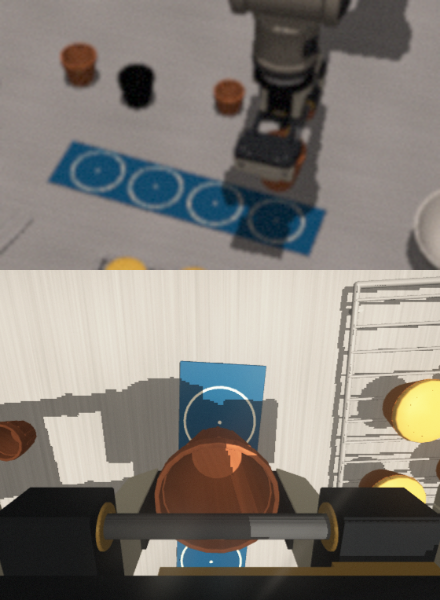

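Mould 4 hangs upright in the grip over the bowl-end circle (blue mat end at about (220,365), circle at about (218,420) in the wrist half).

Scaled: 0.02 m / 0.4 = 0.05.

```bash
python3 -m pendant '{"sx": [0, 0, 0, 0, 0, 0, 0], "sy": [0, 0, 0, 0, 0, 0, 0], "sz": [0.05, 0.05, 0.05, 0.05, 0, 0, 0], "ax": [0, 0, 0, 0, 0, 0, 0], "ay": [0, 0, 0, 0, 0, 0, 0], "az": [0, 0, 0, 0, 0, 0, 0]}'
```

```text
time: 5.08
tool_pos: [0.6386, 0.1349, 0.2457]
tool_rot: [3.14, -0.0, 1.572]
contact_force: [0.3, -0.2, -2.0]
opening: 0.0666
grip_force: 14.9
```

Scaled: 0.006 m / 0.4 = 0.015, 0.005 m / 0.4 = 0.0125.

```bash
python3 -m pendant '{"sx": [0, 0, 0, 0, 0], "sy": [0, 0, 0, 0, 0], "sz": [0.015, 0.015, 0.0125, 0, 0], "ax": [0, 0, 0, 0, 0], "ay": [0, 0, 0, 0, 0], "az": [0, 0, 0, 0, 0]}'
python3 -m pendant '{"sx": [0, 0, 0, 0], "sy": [0, 0, 0, 0], "sz": [0, 0, 0, 0], "ax": [0, 0, 0, 0], "ay": [0, 0, 0, 0], "az": [0, 0, 0, 0]}' 0.092
python3 -m pendant '{"sx": [0, 0, 0, 0, 0, 0], "sy": [0, 0, 0, 0, 0, 0], "sz": [-0.05, -0.075, -0.075, -0.075, 0, 0], "ax": [0, 0, 0, 0, 0, 0], "ay": [0, 0, 0, 0, 0, 0], "az": [0, 0, 0, 0, 0, 0]}'
```

```text
time: 5.5
tool_pos: [0.6388, 0.1342, 0.2275]
tool_rot: [3.141, -0.0, 1.571]
contact_force: [0.2, 0.0, -0.7]
opening: 0.0667
grip_force: 14.9
time: 5.83
tool_pos: [0.6388, 0.1342, 0.2275]
tool_rot: [3.141, -0.0, 1.571]
contact_force: [0.2, 0.2, -0.1]
opening: 0.0883
grip_force: 0.0
time: 6.33
tool_pos: [0.639, 0.1343, 0.3397]
tool_rot: [3.137, -0.001, 1.571]
contact_force: [0.0, 0.1, -0.4]
opening: 0.092
grip_force: 0.0
```

Scaled: -0.0336 m / 0.4 = -0.084, -0.0177 m / 0.4 = -0.0443.

```bash
python3 -m pendant '{"sx": [-0.084, -0.084, -0.084, -0.084, -0.084, -0.084, -0.084], "sy": [-0.0443, -0.0443, -0.0443, -0.0443, -0.0443, -0.0443, -0.0443], "sz": [0, 0, 0, 0, 0, 0, 0], "ax": [0, 0, 0, 0, 0, 0, 0], "ay": [0, 0, 0, 0, 0, 0, 0], "az": [0, 0, 0, 0, 0, 0, 0]}'
python3 -m pendant '{"sx": [-0.084, -0.084, -0.084, -0.084, 0, 0, 0], "sy": [-0.0443, -0.0443, -0.0443, -0.0443, 0, 0, 0], "sz": [0, 0, 0, 0, 0, 0, 0], "ax": [0, 0, 0, 0, 0, 0, 0], "ay": [0, 0, 0, 0, 0, 0, 0], "az": [0, 0, 0, 0, 0, 0, 0]}'
python3 - <<'E'
from cell import robot
from h import *
c=robot.read_camera("wrist"); cop,blk,_=masks(c["image"])
for k in blobs(cop,300): print(k.mean(0),rim(c,k,*R[3]))
c=robot.read_camera("top"); cop,blk,_=masks(c["image"])
for k in blobs(cop,60):
    if 100<k[:,1].mean()<300: print(k.mean(0),rim(c,k,.034,.073))
E
```

```text
time: 6.92
tool_pos: [0.5133, -0.1022, 0.336]
tool_rot: [-3.139, -0.001, 1.571]
contact_force: [0.1, -0.8, 0.3]
opening: 0.0918
grip_force: 0.0
time: 7.5
tool_pos: [0.4439, -0.2351, 0.3364]
tool_rot: [-3.14, -0.002, 1.57]
contact_force: [0.5, 0.3, -0.1]
opening: 0.0919
grip_force: 0.0
[279.5405 205.0541] [ 0.4459 -0.2346  0.0288]
[215.5294 262.1176] [0.4188 0.116  0.0188]
[268.5263 254.7368] [0.4391 0.0065 0.0234]
[213.9565 162.913 ] [0.6361 0.1341 0.034 ]
```

Scaled: 0.025 m / 0.4 = 0.0625.

```bash
python3 -m pendant '{"sx": [0, 0, 0, 0, 0, 0, 0], "sy": [0, 0, 0, 0, 0, 0, 0], "sz": [0.0625, 0.0625, 0.0625, 0.0625, 0.0625, 0, 0], "ax": [0, 0, 0, 0, 0, 0, 0], "ay": [0, 0, 0, 0, 0, 0, 0], "az": [0, 0, 0, 0, 0, 0, 0]}'
python3 -m pendant '{"sx": [0, 0, 0, 0, 0, 0], "sy": [0, 0, 0, 0, 0, 0], "sz": [0, 0, 0, 0, 0, 0], "ax": [0, 0, 0, 0, 0, 0], "ay": [0, 0, 0, 0, 0, 0], "az": [0, 0, 0, 0, 0, 0]}' 0.04 15
python3 -m pendant '{"sx": [0, 0, 0, 0, 0, 0], "sy": [0, 0, 0, 0, 0, 0], "sz": [-0.05, -0.075, -0.075, -0.05, 0, 0], "ax": [0, 0, 0, 0, 0, 0], "ay": [0, 0, 0, 0, 0, 0], "az": [0, 0, 0, 0, 0, 0]}'
```

```text
time: 8.18
tool_pos: [0.4444, -0.2342, 0.2117]
tool_rot: [-3.139, -0.002, 1.573]
contact_force: [-0.2, -0.3, 0.8]
opening: 0.0922
grip_force: 0.0
time: 8.68
tool_pos: [0.4442, -0.2355, 0.213]
tool_rot: [3.14, 0.001, 1.571]
contact_force: [1.0, 0.1, 1.9]
opening: 0.0565
grip_force: 15.6
time: 9.18
tool_pos: [0.444, -0.2354, 0.313]
tool_rot: [3.14, 0.001, 1.571]
contact_force: [-0.6, 0.5, -1.9]
opening: 0.0565
grip_force: 15.0
```

Scaled: 0.0309 m / 0.4 = 0.0773, 0.021 m / 0.4 = 0.0525.

```bash
python3 -m pendant '{"sx": [0.0773, 0.0773, 0.0773, 0.0773, 0.0773, 0.0773, 0.0773, 0.0773], "sy": [0.0525, 0.0525, 0.0525, 0.0525, 0.0525, 0.0525, 0.0525, 0.0525], "sz": [0, 0, 0, 0, 0, 0, 0, 0], "ax": [0, 0, 0, 0, 0, 0, 0, 0], "ay": [0, 0, 0, 0, 0, 0, 0, 0], "az": [0, 0, 0, 0, 0, 0, 0, 0]}'
python3 -m pendant '{"sx": [0.0773, 0, 0, 0, 0, 0, 0, 0], "sy": [0.0525, 0, 0, 0, 0, 0, 0, 0], "sz": [0, 0.025, 0.0625, 0.0625, 0.05, 0, 0, 0], "ax": [0, 0, 0, 0, 0, 0, 0, 0], "ay": [0, 0, 0, 0, 0, 0, 0, 0], "az": [0, 0, 0, 0, 0, 0, 0, 0]}'
```

```text
time: 9.85
tool_pos: [0.6123, 0.0136, 0.3099]
tool_rot: [-3.138, -0.0, 1.571]
contact_force: [1.5, -0.8, -1.7]
opening: 0.0564
grip_force: 15.0
time: 10.52
tool_pos: [0.6332, 0.0425, 0.2326]
tool_rot: [3.141, -0.0, 1.571]
contact_force: [0.4, -0.1, -1.9]
opening: 0.0561
grip_force: 15.0
```

Scaled: 0.006 m / 0.4 = 0.015, 0.0045 m / 0.4 = 0.0113.

```bash
python3 -m pendant '{"sx": [0, 0, 0, 0, 0], "sy": [0, 0, 0, 0, 0], "sz": [0.015, 0.015, 0.0113, 0, 0], "ax": [0, 0, 0, 0, 0], "ay": [0, 0, 0, 0, 0], "az": [0, 0, 0, 0, 0]}'
python3 -m pendant '{"sx": [0, 0, 0, 0], "sy": [0, 0, 0, 0], "sz": [0, 0, 0, 0], "ax": [0, 0, 0, 0], "ay": [0, 0, 0, 0], "az": [0, 0, 0, 0]}' 0.085
python3 -m pendant '{"sx": [0, 0, 0, 0, 0, 0], "sy": [0, 0, 0, 0, 0, 0], "sz": [-0.05, -0.075, -0.075, -0.075, 0, 0], "ax": [0, 0, 0, 0, 0, 0], "ay": [0, 0, 0, 0, 0, 0], "az": [0, 0, 0, 0, 0, 0]}'
python3 -m pendant '{"sx": [-0.0178, -0.0178, -0.0178, -0.0178, -0.0178, 0, 0, 0], "sy": [-0.0955, -0.0955, -0.0955, -0.0955, -0.0955, 0, 0, 0], "sz": [0, 0, 0, 0, 0, 0, 0, 0], "ax": [0, 0, 0, 0, 0, 0, 0, 0], "ay": [0, 0, 0, 0, 0, 0, 0, 0], "az": [0, 0, 0, 0, 0, 0, 0, 0]}'
python3 - <<'E'
from cell import robot
from h import *
c=robot.read_camera("wrist"); cop,blk,_=masks(c["image"])
for k in blobs(cop,300): print(k.mean(0),rim(c,k,*R[2]))
c=robot.read_camera("top"); cop,blk,_=masks(c["image"])
for k in blobs(cop,60):
    if 100<k[:,1].mean()<300: print(k.mean(0),rim(c,k,.029,.060))
E
```

```text
time: 10.93
tool_pos: [0.633, 0.0427, 0.216]
tool_rot: [-3.142, -0.0, 1.571]
contact_force: [0.1, -0.2, -2.2]
opening: 0.0563
grip_force: 15.0
time: 11.27
tool_pos: [0.6331, 0.0427, 0.2162]
tool_rot: [3.141, -0.0, 1.571]
contact_force: [0.2, 0.6, 0.0]
opening: 0.0786
grip_force: 0.0
time: 11.77
tool_pos: [0.6333, 0.0428, 0.3282]
tool_rot: [3.137, 0.0, 1.571]
contact_force: [0.3, -0.6, -0.8]
opening: 0.0851
grip_force: 0.0
time: 12.43
tool_pos: [0.4425, 0.0071, 0.3257]
tool_rot: [3.141, -0.0, 1.57]
contact_force: [0.2, -0.6, -0.4]
opening: 0.0854
grip_force: 0.0
[280.5    204.6389] [0.4428 0.0092 0.0245]
[519.3636 166.4545] [0.6285 0.041  0.0326]
[247.5     41.7778] [0.4238 0.122  0.0189]
[529.2857  39.8571] [0.6185 0.1305 0.0227]
[253.8824 165.8235] [0.6317 0.0414 0.0285]
[213.913  162.8261] [0.6399 0.136  0.0343]
```

Scaled: 0.026 m / 0.4 = 0.065, 0.001 m / 0.4 = 0.0025.

```bash
python3 -m pendant '{"sx": [0.0025, 0, 0, 0, 0, 0, 0], "sy": [0, 0, 0, 0, 0, 0, 0], "sz": [0.0625, 0.0625, 0.0625, 0.0625, 0.065, 0, 0], "ax": [0, 0, 0, 0, 0, 0, 0], "ay": [0, 0, 0, 0, 0, 0, 0], "az": [0, 0, 0, 0, 0, 0, 0]}'
python3 -m pendant '{"sx": [0, 0, 0, 0, 0, 0, 0], "sy": [0, 0, 0, 0, 0, 0, 0], "sz": [0, 0, 0, 0, 0, 0, 0], "ax": [0, 0, 0, 0, 0, 0, 0], "ay": [0, 0, 0, 0, 0, 0, 0], "az": [0, 0, 0, 0, 0, 0, 0]}' 0.03 15
python3 -m pendant '{"sx": [0, 0, 0, 0, 0, 0], "sy": [0, 0, 0, 0, 0, 0], "sz": [-0.05, -0.075, -0.075, -0.05, 0, 0], "ax": [0, 0, 0, 0, 0, 0], "ay": [0, 0, 0, 0, 0, 0], "az": [0, 0, 0, 0, 0, 0]}'
```

```text
time: 13.12
tool_pos: [0.4425, 0.0084, 0.1989]
tool_rot: [-3.139, -0.001, 1.571]
contact_force: [0.5, 0.2, 1.3]
opening: 0.085
grip_force: 0.0
time: 13.7
tool_pos: [0.4422, 0.0082, 0.2004]
tool_rot: [3.14, 0.0, 1.571]
contact_force: [-0.0, 0.8, 3.9]
opening: 0.0477
grip_force: 15.0
time: 14.2
tool_pos: [0.442, 0.0082, 0.3005]
tool_rot: [3.139, 0.0, 1.571]
contact_force: [0.4, -0.1, -1.7]
opening: 0.0477
grip_force: 15.0
```

Scaled: 0.0372 m / 0.4 = 0.093, -0.0115 m / 0.4 = -0.0288.

```bash
python3 -m pendant '{"sx": [-0.0288, -0.0288, -0.0288, -0.0288, -0.0288, 0, 0], "sy": [0.093, 0.093, 0.093, 0.093, 0.093, 0, 0], "sz": [0, 0, 0, 0, 0, 0, 0], "ax": [0, 0, 0, 0, 0, 0, 0], "ay": [0, 0, 0, 0, 0, 0, 0], "az": [0, 0, 0, 0, 0, 0, 0]}'
python3 -m pendant '{"sx": [0, 0, 0, 0, 0, 0, 0], "sy": [0, 0, 0, 0, 0, 0, 0], "sz": [0.05, 0.05, 0.05, 0.05, 0, 0, 0], "ax": [0, 0, 0, 0, 0, 0, 0], "ay": [0, 0, 0, 0, 0, 0, 0], "az": [0, 0, 0, 0, 0, 0, 0]}'
python3 -m pendant '{"sx": [0, 0, 0, 0, 0], "sy": [0, 0, 0, 0, 0], "sz": [0.015, 0.015, 0.0113, 0, 0], "ax": [0, 0, 0, 0, 0], "ay": [0, 0, 0, 0, 0], "az": [0, 0, 0, 0, 0]}'
```

```text
time: 14.78
tool_pos: [0.6287, -0.0499, 0.2962]
tool_rot: [-3.137, -0.001, 1.57]
contact_force: [-1.6, 0.1, -0.7]
opening: 0.0479
grip_force: 15.0
time: 15.37
tool_pos: [0.6278, -0.0491, 0.2206]
tool_rot: [3.141, -0.0, 1.571]
contact_force: [0.9, 0.2, -1.1]
opening: 0.0475
grip_force: 15.0
time: 15.78
tool_pos: [0.628, -0.0493, 0.2033]
tool_rot: [-3.141, -0.0, 1.571]
contact_force: [-0.8, -1.1, -1.6]
opening: 0.0476
grip_force: 15.0
```

Scaled: -0.04 m / 0.4 = -0.1, -0.0293 m / 0.4 = -0.0733.

```bash
python3 -m pendant '{"sx": [0, 0, 0, 0], "sy": [0, 0, 0, 0], "sz": [0, 0, 0, 0], "ax": [0, 0, 0, 0], "ay": [0, 0, 0, 0], "az": [0, 0, 0, 0]}' 0.075
python3 -m pendant '{"sx": [0, 0, 0, 0, 0, 0], "sy": [0, 0, 0, 0, 0, 0], "sz": [-0.05, -0.075, -0.1, -0.075, 0, 0], "ax": [0, 0, 0, 0, 0, 0], "ay": [0, 0, 0, 0, 0, 0], "az": [0, 0, 0, 0, 0, 0]}'
python3 -m pendant '{"sx": [0.061, 0.061, 0.061, 0.061, 0.061, 0.061, 0.061, 0], "sy": [-0.0733, -0.0733, -0.0733, -0.0733, -0.0733, -0.0733, -0.0733, 0], "sz": [0, 0, 0, 0, 0, 0, 0, 0], "ax": [0, 0, 0, 0, 0, 0, 0, 0], "ay": [0, 0, 0, 0, 0, 0, 0, 0], "az": [0, 0, 0, 0, 0, 0, 0, 0]}'
python3 -m pendant '{"sx": [0, 0], "sy": [0, 0], "sz": [0, 0], "ax": [0, 0], "ay": [0, 0], "az": [0, 0]}'
python3 - <<'E'
from cell import robot
from h import *
c=robot.read_camera("wrist"); cop,blk,_=masks(c["image"])
for k in blobs(cop,300): print(k.mean(0),rim(c,k,*R[1]))
print(robot.observe()["tool_pos"])
E
```

```text
time: 16.12
tool_pos: [0.6281, -0.0493, 0.2036]
tool_rot: [3.141, -0.0, 1.571]
contact_force: [0.5, 0.7, -0.4]
opening: 0.07
grip_force: 0.0
time: 16.62
tool_pos: [0.6283, -0.0493, 0.3257]
tool_rot: [3.137, 0.001, 1.571]
contact_force: [-0.4, -0.1, -1.0]
opening: 0.0751
grip_force: 0.0
time: 17.28
tool_pos: [0.4176, 0.1242, 0.3217]
tool_rot: [-3.134, -0.001, 1.574]
contact_force: [-0.0, 0.4, -0.5]
opening: 0.0752
grip_force: 0.0
time: 17.45
tool_pos: [0.4231, 0.1215, 0.3228]
tool_rot: [-3.141, 0.0, 1.572]
contact_force: [0.4, -0.2, 0.4]
opening: 0.0751
grip_force: 0.0
[518.75   270.8333] [0.625  0.0461 0.0322]
[276.6786 203.7857] [0.4228 0.1236 0.0199]
[531.     185.4118] [0.6363 0.1349 0.0341]
[0.4236 0.1212 0.3229]
```

Scaled: 0.027 m / 0.4 = 0.0675, 0.001 m / 0.4 = 0.0025.

```bash
python3 -m pendant '{"sx": [0.0025, 0, 0, 0, 0, 0, 0], "sy": [0, 0, 0, 0, 0, 0, 0], "sz": [0.0675, 0.0675, 0.0675, 0.0675, 0.065, 0, 0], "ax": [0, 0, 0, 0, 0, 0, 0], "ay": [0, 0, 0, 0, 0, 0, 0], "az": [0, 0, 0, 0, 0, 0, 0]}'
python3 -m pendant '{"sx": [0, 0, 0, 0, 0, 0, 0], "sy": [0, 0, 0, 0, 0, 0, 0], "sz": [0, 0, 0, 0, 0, 0, 0], "ax": [0, 0, 0, 0, 0, 0, 0], "ay": [0, 0, 0, 0, 0, 0, 0], "az": [0, 0, 0, 0, 0, 0, 0]}' 0.02 15
python3 -m pendant '{"sx": [0, 0, 0, 0, 0, 0], "sy": [0, 0, 0, 0, 0, 0], "sz": [-0.05, -0.075, -0.075, -0.05, 0, 0], "ax": [0, 0, 0, 0, 0, 0], "ay": [0, 0, 0, 0, 0, 0], "az": [0, 0, 0, 0, 0, 0]}'
```

```text
time: 18.08
tool_pos: [0.4233, 0.1218, 0.1884]
tool_rot: [-3.138, 0.0, 1.569]
contact_force: [0.5, -0.7, -0.6]
opening: 0.075
grip_force: 0.0
time: 18.67
tool_pos: [0.4231, 0.1226, 0.1899]
tool_rot: [3.141, -0.0, 1.571]
contact_force: [-0.7, 0.1, 5.9]
opening: 0.0394
grip_force: 15.0
time: 19.17
tool_pos: [0.4229, 0.1226, 0.2901]
tool_rot: [3.139, -0.0, 1.571]
contact_force: [0.1, 0.7, 0.0]
opening: 0.039
grip_force: 15.0
```

Scaled: -0.033 m / 0.4 = -0.0825, -0.0327 m / 0.4 = -0.0818.

```bash
python3 -m pendant '{"sx": [-0.0825, -0.0825, -0.0825, -0.0825, -0.0825, -0.0825, -0.0825, -0.0818], "sy": [0.0623, 0.0623, 0.0623, 0.0623, 0.0623, 0.0623, 0.0623, 0.063], "sz": [0, 0, 0, 0, 0, 0, 0, 0], "ax": [0, 0, 0, 0, 0, 0, 0, 0], "ay": [0, 0, 0, 0, 0, 0, 0, 0], "az": [0, 0, 0, 0, 0, 0, 0, 0]}'
python3 -m pendant '{"sx": [0, 0, 0, 0, 0, 0, 0, 0], "sy": [0, 0, 0, 0, 0, 0, 0, 0], "sz": [0, 0.05, 0.05, 0.05, 0.05, 0, 0, 0], "ax": [0, 0, 0, 0, 0, 0, 0, 0], "ay": [0, 0, 0, 0, 0, 0, 0, 0], "az": [0, 0, 0, 0, 0, 0, 0, 0]}'
python3 -m pendant '{"sx": [0, 0, 0, 0, 0], "sy": [0, 0, 0, 0, 0], "sz": [0.015, 0.015, 0.0113, 0, 0], "ax": [0, 0, 0, 0, 0], "ay": [0, 0, 0, 0, 0], "az": [0, 0, 0, 0, 0]}'
```

```text
time: 19.83
tool_pos: [0.6229, -0.143, 0.2867]
tool_rot: [-3.138, -0.001, 1.57]
contact_force: [1.8, 0.9, -0.9]
opening: 0.0392
grip_force: 15.0
time: 20.5
tool_pos: [0.6226, -0.1411, 0.2094]
tool_rot: [-3.141, -0.0, 1.571]
contact_force: [0.4, -0.1, -0.4]
opening: 0.039
grip_force: 15.0
time: 20.92
tool_pos: [0.6224, -0.1411, 0.1929]
tool_rot: [3.142, -0.0, 1.571]
contact_force: [1.3, -0.3, -0.6]
opening: 0.0393
grip_force: 15.0
```

Scaled: -0.04 m / 0.4 = -0.1, -0.0316 m / 0.4 = -0.079.

```bash
python3 -m pendant '{"sx": [0, 0, 0, 0], "sy": [0, 0, 0, 0], "sz": [0, 0, 0, 0], "ax": [0, 0, 0, 0], "ay": [0, 0, 0, 0], "az": [0, 0, 0, 0]}' 0.085
python3 -m pendant '{"sx": [0, 0, 0, 0, 0, 0], "sy": [0, 0, 0, 0, 0, 0], "sz": [-0.05, -0.0875, -0.1, -0.1, 0, 0], "ax": [0, 0, 0, 0, 0, 0], "ay": [0, 0, 0, 0, 0, 0], "az": [0, 0, 0, 0, 0, 0]}'
python3 -m pendant '{"sx": [0.004, 0.004, 0.004, 0.004, 0.004, 0, 0, 0], "sy": [-0.079, -0.079, -0.079, -0.079, -0.079, 0, 0, 0], "sz": [0, 0, 0, 0, 0, 0, 0, 0], "ax": [0, 0, 0, 0, 0, 0, 0, 0], "ay": [0, 0, 0, 0, 0, 0, 0, 0], "az": [0, 0, 0, 0, 0, 0, 0, 0]}'
python3 - <<'E'
from cell import robot
from h import *
c=robot.read_camera("wrist"); cop,blk,_=masks(c["image"])
for k in blobs(blk,300): print(k.mean(0),rim(c,k,*R['b']))
cv2.imwrite("pics/w5.png",c["image"][:,:,::-1])
c=robot.read_camera("top"); cv2.imwrite("pics/t5.png",c["image"][100:340,:,::-1]);cop,blk,_=masks(c["image"])
for n,k in zip([4,3,2,1],sorted([k for k in blobs(cop,40) if 140<k[:,1].mean()<195],key=lambda k:k[:,0].mean())): print(n,rim(c,k,R[n][0],R[n][1]+.003))
E
```

```text
time: 21.25
tool_pos: [0.6225, -0.1412, 0.193]
tool_rot: [3.141, -0.0, 1.571]
contact_force: [-0.2, -0.0, 0.4]
opening: 0.0616
grip_force: 0.0
time: 21.75
tool_pos: [0.6228, -0.1413, 0.3312]
tool_rot: [3.135, 0.002, 1.571]
contact_force: [-0.6, 0.0, -0.6]
opening: 0.0849
grip_force: 0.0
time: 22.42
tool_pos: [0.4648, -0.1334, 0.3275]
tool_rot: [3.142, -0.0, 1.57]
contact_force: [0.2, -1.2, -0.2]
opening: 0.0851
grip_force: 0.0
[383.7273 299.3636] [ 0.5515 -0.2059  0.0126]
[472.7273 320.4545] [ 0.6458 -0.2401  0.0636]
[212.7143 327.8571] [ 0.4675 -0.425   0.2689]
[257.2727 201.8636] [ 0.4566 -0.1277  0.0214]
4 [0.6362 0.1342 0.034 ]
3 [0.6318 0.0415 0.0286]
2 [ 0.6254 -0.0498  0.024 ]
```

View pics/w5.png

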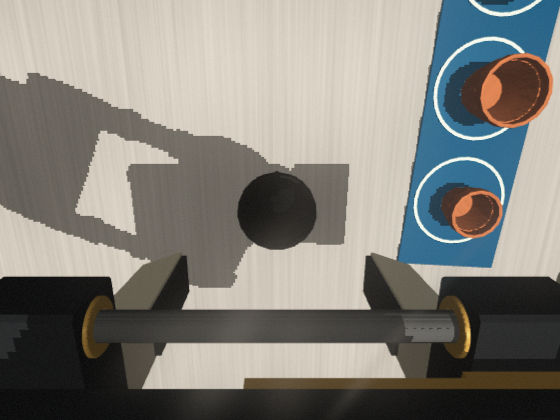

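View pics/t5.png

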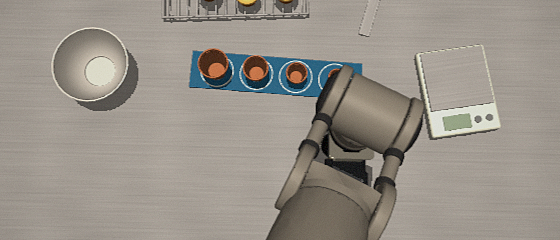

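The wrist view shows the black mould's rim centred at about (277,211), radius about 39 px, upright. The copper moulds stand on the circles in the right order. I'll cast the black rim centre to a point.

Run:
```python
from cell import robot
from h import *
c=robot.read_camera("wrist"); im=c["image"].max(2)
for t in (45,60,75):
    m=((im<t)*255).astype(np.uint8); m[:165]=0; m[252:]=0; m[:,:225]=0; m[:,330:]=0
    m=cv2.morphologyEx(m,cv2.MORPH_OPEN,np.ones((25,25)))
    for k in blobs(m,800): print(t,k.mean(0),k.min(0),k.max(0),rim(c,k,*R['b']))
print(ray(c,[[277,211]],.057),ray(c,[[238,211],[316,211]],.057),robot.observe()["tool_pos"])
```

```text
45 [257.75 202.5 ] [240 178] [283 230] [ 0.4546 -0.1281  0.0195]
60 [272.   206.48] [239 174] [312 240] [ 0.4652 -0.1321  0.0288]
75 [277.75   210.6429] [239 174] [312 246] [ 0.4653 -0.1322  0.0291]
[[ 0.4662 -0.1316]] [[ 0.4378 -0.1315]
 [ 0.4946 -0.1316]] [ 0.4653 -0.1333  0.3275]
```

Scaled: 0.024 m / 0.4 = 0.06, 0.001 m / 0.4 = 0.0025.

```bash
python3 -m pendant '{"sx": [0.0025, 0, 0, 0, 0, 0, 0], "sy": [0, 0, 0, 0, 0, 0, 0], "sz": [0.0575, 0.0575, 0.0575, 0.0575, 0.06, 0, 0], "ax": [0, 0, 0, 0, 0, 0, 0], "ay": [0, 0, 0, 0, 0, 0, 0], "az": [0, 0, 0, 0, 0, 0, 0]}'
python3 -m pendant '{"sx": [0, 0, 0, 0, 0, 0, 0], "sy": [0, 0, 0, 0, 0, 0, 0], "sz": [0, 0, 0, 0, 0, 0, 0], "ax": [0, 0, 0, 0, 0, 0, 0], "ay": [0, 0, 0, 0, 0, 0, 0], "az": [0, 0, 0, 0, 0, 0, 0]}' 0.04 15
python3 -m pendant '{"sx": [0, 0, 0, 0, 0, 0], "sy": [0, 0, 0, 0, 0, 0], "sz": [-0.05, -0.0875, -0.0875, -0.075, 0, 0], "ax": [0, 0, 0, 0, 0, 0], "ay": [0, 0, 0, 0, 0, 0], "az": [0, 0, 0, 0, 0, 0]}'
```

```text
time: 23.15
tool_pos: [0.4647, -0.1321, 0.211]
tool_rot: [-3.139, -0.001, 1.571]
contact_force: [0.2, 0.3, -0.1]
opening: 0.0847
grip_force: 0.0
time: 23.73
tool_pos: [0.4648, -0.1323, 0.2126]
tool_rot: [3.14, 0.001, 1.571]
contact_force: [0.3, 1.0, 6.6]
opening: 0.0566
grip_force: 15.0
time: 24.23
tool_pos: [0.4645, -0.1322, 0.3331]
tool_rot: [3.139, 0.001, 1.571]
contact_force: [-0.5, -0.0, -2.3]
opening: 0.0569
grip_force: 15.0
```

Scaled: 0.025 m / 0.4 = 0.0625, 0.0241 m / 0.4 = 0.0603.

```bash
python3 -m pendant '{"sx": [0.0625, 0.0625, 0.0625, 0.0625, 0.0625, 0.0625, 0.0623, 0], "sy": [0.0603, 0.0603, 0.0603, 0.0603, 0.0603, 0.0603, 0.0603, 0], "sz": [0, 0, 0, 0, 0, 0, 0, 0], "ax": [0, 0, 0, 0, 0, 0, 0, 0], "ay": [0, 0, 0, 0, 0, 0, 0, 0], "az": [0, 0, 0, 0, 0, 0, 0, 0]}'
python3 -m pendant '{"sx": [0, 0, 0, 0, 0, 0, 0], "sy": [0, 0, 0, 0, 0, 0, 0], "sz": [0, 0.05, 0.05, 0.025, 0, 0, 0], "ax": [0, 0, 0, 0, 0, 0, 0], "ay": [0, 0, 0, 0, 0, 0, 0], "az": [0, 0, 0, 0, 0, 0, 0]}'
python3 - <<'E'
from cell import robot
from h import *
for n in ["scene","wrist"]:
    c=robot.read_camera(n); im=c["image"][:,:,::-1]
    if n=="scene": a=cv2.resize(im[190:290,200:360],(480,300))
    else: b=cv2.resize(im[:,150:480],(360,460))[160:]; cop,_,_=masks(c["image"])
cv2.imwrite("pics/n1.png",np.hstack([a,b]))
E
```

```text
time: 24.9
tool_pos: [0.6354, 0.0471, 0.3286]
tool_rot: [-3.14, -0.002, 1.574]
contact_force: [-1.5, -0.3, -1.5]
opening: 0.0563
grip_force: 15.0
time: 25.48
tool_pos: [0.6333, 0.0422, 0.2828]
tool_rot: [3.14, 0.0, 1.57]
contact_force: [1.1, 0.6, -1.0]
opening: 0.0564
grip_force: 15.0
```

```bash
true
```

```text
(no output)
```

View pics/n1.png

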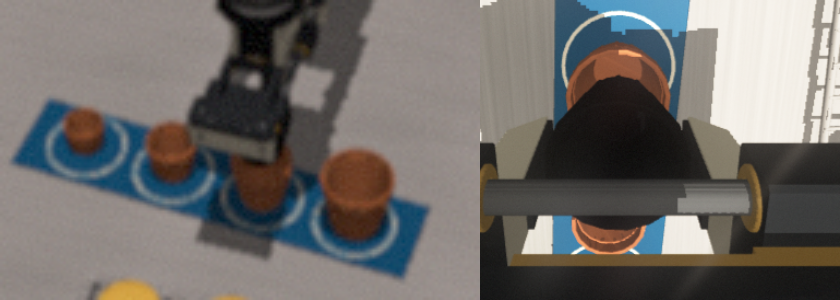

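The black mould hangs directly over mould 3, and the other three copper moulds sit centred in their circles. I'll lower it in, but release before the fingertips reach mould 3's rim.

Scaled: 0.01 m / 0.4 = 0.025, 0.006 m / 0.4 = 0.015.

```bash
python3 -m pendant '{"sx": [0, 0, 0, 0, 0, 0, 0], "sy": [0, 0, 0, 0, 0, 0, 0], "sz": [0.025, 0.025, 0.015, 0.01, 0, 0, 0], "ax": [0, 0, 0, 0, 0, 0, 0], "ay": [0, 0, 0, 0, 0, 0, 0], "az": [0, 0, 0, 0, 0, 0, 0]}'
python3 -m pendant '{"sx": [0, 0, 0, 0, 0, 0, 0], "sy": [0, 0, 0, 0, 0, 0, 0], "sz": [0.0075, 0.005, 0.005, 0.0025, 0.0025, 0, 0], "ax": [0, 0, 0, 0, 0, 0, 0], "ay": [0, 0, 0, 0, 0, 0, 0], "az": [0, 0, 0, 0, 0, 0, 0]}'
```

```text
time: 26.17
tool_pos: [0.6333, 0.0427, 0.2521]
tool_rot: [3.141, -0.0, 1.571]
contact_force: [0.9, -0.0, -1.3]
opening: 0.0562
grip_force: 15.0
time: 26.75
tool_pos: [0.6332, 0.0427, 0.2429]
tool_rot: [3.142, -0.0, 1.571]
contact_force: [-0.2, -0.1, -1.4]
opening: 0.0565
grip_force: 15.0
```

Scaled: 0.001 m / 0.4 = 0.0025.

```bash
python3 -m pendant '{"sx": [0, 0, 0, 0], "sy": [0, 0, 0, 0], "sz": [0.0025, 0.0025, 0, 0], "ax": [0, 0, 0, 0], "ay": [0, 0, 0, 0], "az": [0, 0, 0, 0]}'
python3 -m pendant '{"sx": [0, 0, 0, 0], "sy": [0, 0, 0, 0], "sz": [0, 0, 0, 0], "ax": [0, 0, 0, 0], "ay": [0, 0, 0, 0], "az": [0, 0, 0, 0]}' 0.075
python3 -m pendant '{"sx": [0, 0, 0, 0, 0, 0], "sy": [0, 0, 0, 0, 0, 0], "sz": [-0.05, -0.075, -0.075, -0.075, 0, 0], "ax": [0, 0, 0, 0, 0, 0], "ay": [0, 0, 0, 0, 0, 0], "az": [0, 0, 0, 0, 0, 0]}'
python3 - <<'E'
from cell import robot
from h import *
c=robot.read_camera("wrist"); cv2.imwrite("pics/n2.png",c["image"][:,:,::-1])
np.save("w.npy",c,allow_pickle=True)
E
```

```text
time: 27.08
tool_pos: [0.6332, 0.0427, 0.2409]
tool_rot: [3.141, -0.0, 1.571]
contact_force: [0.6, 0.8, -1.1]
opening: 0.0564
grip_force: 15.0
time: 27.42
tool_pos: [0.6332, 0.0427, 0.2411]
tool_rot: [3.141, -0.0, 1.571]
contact_force: [-0.4, 0.8, -0.1]
opening: 0.0744
grip_force: 0.0
time: 27.92
tool_pos: [0.6333, 0.0427, 0.3532]
tool_rot: [3.137, 0.0, 1.571]
contact_force: [0.2, 0.1, -0.0]
opening: 0.075
grip_force: 0.0
```

View pics/n2.png

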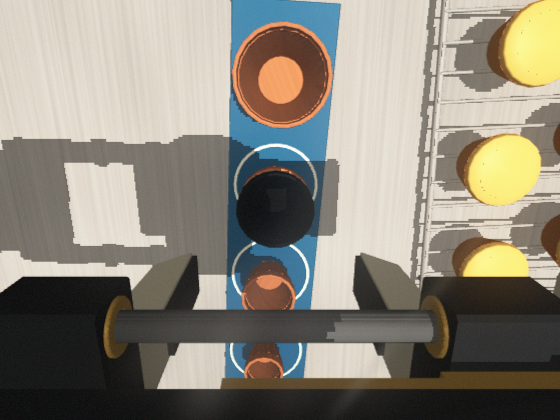

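The black mould sits in mould 3, with its rim at about (275,208), concentric and looking level. I'll give it a light push on the rim with half-open fingers to seat it and check its height.

Scaled: 0.02 m / 0.4 = 0.05, 0.015 m / 0.4 = 0.0375.

```bash
python3 -m pendant '{"sx": [0, 0, 0, 0, 0, 0, 0, 0], "sy": [0, 0, 0, 0, 0, 0, 0, 0], "sz": [0.05, 0.05, 0.05, 0.0375, 0.02, 0, 0, 0], "ax": [0, 0, 0, 0, 0, 0, 0, 0], "ay": [0, 0, 0, 0, 0, 0, 0, 0], "az": [0, 0, 0, 0, 0, 0, 0, 0]}' 0.045
python3 -m pendant '{"sx": [0, 0, 0, 0, 0], "sy": [0, 0, 0, 0, 0], "sz": [0.0025, 0.0025, 0.0025, 0, 0], "ax": [0, 0, 0, 0, 0], "ay": [0, 0, 0, 0, 0], "az": [0, 0, 0, 0, 0]}'
```

```text
time: 28.63
tool_pos: [0.6334, 0.0427, 0.2686]
tool_rot: [3.14, -0.0, 1.571]
contact_force: [0.4, 0.7, 0.0]
opening: 0.0448
grip_force: 0.0
time: 29.05
tool_pos: [0.6331, 0.0427, 0.2651]
tool_rot: [3.141, -0.0, 1.571]
contact_force: [-0.3, 0.4, -0.8]
opening: 0.0448
grip_force: 0.0
```

Scaled: 0.001 m / 0.4 = 0.0025.

```bash
python3 -m pendant '{"sx": [0, 0, 0, 0], "sy": [0, 0, 0, 0], "sz": [0.0025, 0.0025, 0, 0], "ax": [0, 0, 0, 0], "ay": [0, 0, 0, 0], "az": [0, 0, 0, 0]}'
python3 -m pendant '{"sx": [0, 0, 0, 0], "sy": [0, 0, 0, 0], "sz": [0.0025, 0.0025, 0, 0], "ax": [0, 0, 0, 0], "ay": [0, 0, 0, 0], "az": [0, 0, 0, 0]}'
python3 -m pendant '{"sx": [0, 0, 0], "sy": [0, 0, 0], "sz": [0.0018, 0, 0], "ax": [0, 0, 0], "ay": [0, 0, 0], "az": [0, 0, 0]}'
```

```text
time: 29.38
tool_pos: [0.6331, 0.0427, 0.2628]
tool_rot: [-3.141, -0.0, 1.571]
contact_force: [0.7, -0.6, -0.2]
opening: 0.0452
grip_force: 0.0
time: 29.72
tool_pos: [0.6331, 0.0427, 0.2608]
tool_rot: [-3.141, -0.0, 1.571]
contact_force: [-0.5, -0.3, 0.5]
opening: 0.0452
grip_force: 0.0
time: 29.97
tool_pos: [0.6331, 0.0427, 0.2602]
tool_rot: [-3.142, -0.0, 1.571]
contact_force: [0.3, 0.1, 0.2]
opening: 0.0452
grip_force: 0.0
```

Scaled: 0.0005 m / 0.4 = 0.0013.

```bash
python3 -m pendant '{"sx": [0, 0, 0], "sy": [0, 0, 0], "sz": [0.0013, 0, 0], "ax": [0, 0, 0], "ay": [0, 0, 0], "az": [0, 0, 0]}'
python3 -m pendant '{"sx": [0, 0, 0], "sy": [0, 0, 0], "sz": [0.0013, 0, 0], "ax": [0, 0, 0], "ay": [0, 0, 0], "az": [0, 0, 0]}'
python3 -m pendant '{"sx": [0, 0, 0], "sy": [0, 0, 0], "sz": [0.001, 0, 0], "ax": [0, 0, 0], "ay": [0, 0, 0], "az": [0, 0, 0]}'
```

```text
time: 30.22
tool_pos: [0.6331, 0.0427, 0.2597]
tool_rot: [-3.142, -0.0, 1.571]
contact_force: [-0.7, -0.1, -0.2]
opening: 0.045
grip_force: 0.0
time: 30.47
tool_pos: [0.6331, 0.0427, 0.2592]
tool_rot: [-3.142, -0.0, 1.571]
contact_force: [0.0, -0.6, 0.1]
opening: 0.0451
grip_force: 0.0
time: 30.72
tool_pos: [0.6331, 0.0427, 0.2588]
tool_rot: [3.142, -0.0, 1.571]
contact_force: [-0.3, -0.2, -0.6]
opening: 0.0453
grip_force: 0.0
```

Scaled: 0.0004 m / 0.4 = 0.001.

```bash
python3 -m pendant '{"sx": [0, 0, 0], "sy": [0, 0, 0], "sz": [0.001, 0, 0], "ax": [0, 0, 0], "ay": [0, 0, 0], "az": [0, 0, 0]}' | grep -E "pos|force"
python3 -m pendant '{"sx": [0, 0, 0], "sy": [0, 0, 0], "sz": [0.001, 0, 0], "ax": [0, 0, 0], "ay": [0, 0, 0], "az": [0, 0, 0]}'| grep -E "pos|force"
```

```text
tool_pos: [0.6332, 0.0427, 0.2584]
contact_force: [-0.5, -0.4, -0.4]
grip_force: 0.0
tool_pos: [0.6331, 0.0427, 0.2582]
contact_force: [-0.0, -0.2, 1.5]
grip_force: 0.7
```

Scaled: 0.0003 m / 0.4 = 0.0008.

```bash
python3 -m pendant '{"sx": [0, 0, 0], "sy": [0, 0, 0], "sz": [0.0008, 0, 0], "ax": [0, 0, 0], "ay": [0, 0, 0], "az": [0, 0, 0]}' | grep -E "pos|force"
python3 -m pendant '{"sx": [0, 0, 0, 0, 0], "sy": [0, 0, 0, 0, 0], "sz": [-0.05, -0.075, -0.075, -0.075, 0], "ax": [0, 0, 0, 0, 0], "ay": [0, 0, 0, 0, 0], "az": [0, 0, 0, 0, 0]}'|grep pos
python3 -m pendant '{"sx": [0, 0, 0, 0, 0, 0, 0, 0], "sy": [-0.1, -0.1, -0.1, -0.1, -0.1, -0.075, 0, 0], "sz": [0, 0, 0, 0, 0, 0, 0, 0], "ax": [0, 0, 0, 0, 0, 0, 0, 0], "ay": [0, 0, 0, 0, 0, 0, 0, 0], "az": [0, 0, 0, 0, 0, 0, 0, 0]}'|grep pos
python3 - <<'E'
from cell import robot
from h import *
c=robot.read_camera("top"); t=cv2.resize(c["image"][130:215,180:370,::-1],(760,340))
cop,_,_=masks(c["image"])
for n,k in zip([4,3,2,1],sorted([k for k in blobs(cop,40) if 140<k[:,1].mean()<195],key=lambda k:k[:,0].mean())): print(n,rim(c,k,R[n][0],R[n][1]+.003))
bk=((c["image"].max(2)<55)*255).astype(np.uint8); bk[:145]=0; bk[195:]=0; bk[:,:235]=0; bk[:,275:]=0
for k in blobs(bk,100): print('b',rim(c,k,.029,.081))
s=robot.read_camera("scene")["image"][200:290,195:355,::-1]
cv2.imwrite("pics/f.png",np.vstack([t[:,:,:],cv2.resize(s,(760,255))]))
E
```

```text
tool_pos: [0.6332, 0.0427, 0.2581]
contact_force: [-0.9, 0.6, 3.7]
grip_force: 1.9
tool_pos: [0.634, 0.0427, 0.3744]
tool_pos: [0.4022, 0.0428, 0.3679]
4 [0.6363 0.1342 0.0339]
3 [ 0.6223 -0.0496  0.0236]
2 [ 0.6176 -0.1402  0.0194]
b [0.6201 0.0409 0.0366]
```

View pics/f.png

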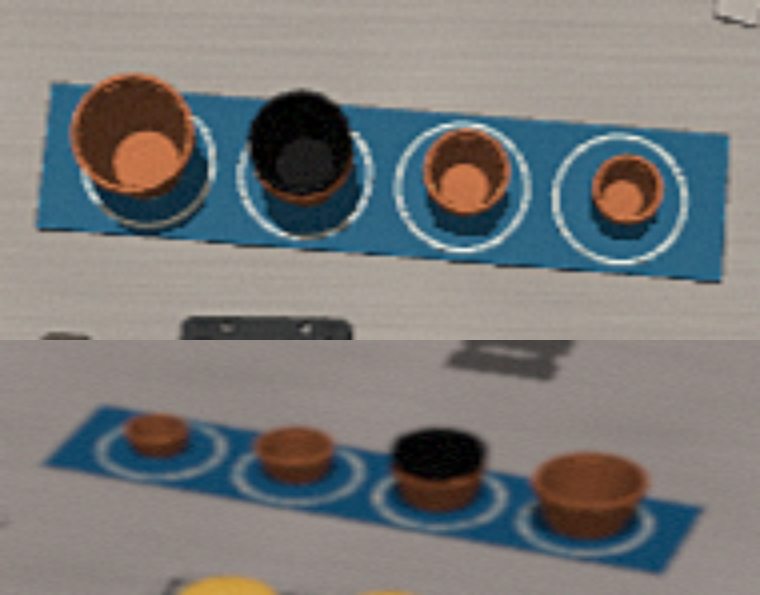

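All four copper moulds stand in size order on their circles. The black one is nested straight in mould 3, and the arm is clear.

```bash
python3 -c "
from cell import robot
print(robot.hand_in())"
```

```text
the job is handed in; nothing more can be done
None
```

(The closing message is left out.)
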